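# Turn the lazy Susan until the garlic roaster faces front

## Task

Turn the lazy Susan by pushing its scalloped rim with a fingertip until the garlic roaster (the dish with the domed, knobbed lid) stands at the front, squarely facing the middle of the small bamboo tray, and leave it there at rest. Push only the rim: do not touch, lift or shift the pots standing on the turntable, keep the roaster's lid on, and leave the tray, bowl and spatula on the counter where they are.

Things in the scene. Friction and masses are not known exactly. Their poses are not given: they have to be found in the camera images.
- platter: Turning top of the lazy Susan: bamboo platter 324 mm across, 22 mm thick, on a smaller fixed foot. Turns both ways without stops about its vertical axis with about 0.5 N at the rim; stops soon after it is let go. Origin on the axis at the underside, 20 mm above the counter (free air below the rim); x, y turn with it. Flat top 42 mm above the counter; outer radius 162 mm.
- notch (a point): Middle of one of six equal scallops (finger notches open to the outside) in the platter's rim, every 60 deg; this one on the platter's x axis, 153 mm from its axis, 31 mm above the counter. Each is 54 mm wide there, between upright rounded lobe ends (radius 9 mm, from 20 to 42 mm above the counter) that a fingertip can push along the arc; its floor is 144 mm from the axis.
- roaster: Dish of the garlic roaster: round terracotta ceramic, 100 mm across, 32 mm high, standing on the platter about 66 mm from its axis. Origin at the centre of its underside. It faces front when, seen from above, it lies on the line from the platter's axis to the middle of the tray (the tray's x axis), on the tray's side.
- roaster_lid: Domed terracotta lid with a small knob, loose on the roaster's dish; 101 mm across, its origin on its axis at its underside, 28 mm above the dish's underside; the knob's top is 91 mm above the platter.
- crock: Salt crock of the same terracotta, straight-sided, 90 mm across, with a flat bamboo lid 94 mm across, 63 mm high, loose on the platter across from the roaster, about 66 mm from the axis. Origin at the centre of its underside. Not to be touched.
- pinch_bowl: Small open steel bowl 80 mm across, 30 mm high, loose on the platter about 80 mm from the axis. Origin at the centre of its underside. Not to be touched.
- spice_jar: Glass spice jar with bamboo cap, 48 mm across, 85 mm high, loose on the platter about 80 mm from the axis. Origin at the centre of its underside. Not to be touched.
- tray: Small empty bamboo tray, 110 x 190 mm, 22 mm high, loose on the counter between the robot and the lazy Susan; it marks the front. Origin on the counter at the middle of its long edge next to the lazy Susan, z up; its x axis points straight to the platter's axis, 203 to 210 mm away; the tray reaches 110 mm to its -x and 95 mm to either side.
- tray_corner (a point): The tray's top left corner at that edge, 95 mm along its y axis from its origin, 22 mm above the counter.
- prep_bowl: Open steel prep bowl 136 mm across, 55 mm high, loose on the counter to the left. Origin at the centre of its underside. Leave it alone.
- spatula: Black silicone spatula, 288 mm long, 16 mm thick at the handle, blade 52 mm wide, lying on the counter to the right. Origin on the counter under its handle's front part. Leave it alone.
Things that resemble listed ones, but are neither listed nor needed, are in the scene too. What is shaped like the roaster_lid but blue is not meant.

How it is judged (in metres and radians):
At the end, for the whole second after the job is handed in: The roaster's centre is on the front side within 14 mm (about 12 degrees) of the line from the platter's axis to the tray's centre; the platter is at rest; the roaster is upright, 52 to 80 mm from the axis, its lid seated (within 8 mm); all else on the platter still stands on it (y of roaster in the frame of tray between -0.014 and 0.014 m and x of roaster in the frame of tray below 0.175 m and angular speed of platter below 0.05 rad/s and linear speed of roaster below 0.01 m/s and horizontal distance between roaster and platter between 0.052 and 0.08 m and angle between roaster's own z axis and vertical below 0.05 rad and horizontal distance between roaster and roaster_lid below 0.008 m and height (world z) of roaster between 0.0365 and 0.0485 m and height (world z) of roaster_lid between 0.0645 and 0.0765 m and height (world z) of crock between 0.0365 and 0.0485 m and height (world z) of pinch_bowl between 0.0365 and 0.0485 m and height (world z) of spice_jar between 0.0365 and 0.0485 m); the robot touches nothing.
It fails at once if the lazy Susan is pushed with the arm or the gripper's body instead of the fingers (contact force between the arm and platter above 1 N).
It fails at once if the robot touches something that stands on the lazy Susan (contact force between any of the fingers, the arm and roaster above 0.3 N or contact force between any of the fingers, the arm and roaster_lid above 0.3 N or contact force between any of the fingers, the arm and crock above 0.3 N or contact force between any of the fingers, the arm and pinch_bowl above 0.3 N or contact force between any of the fingers, the arm and spice_jar above 0.3 N).
It fails at once if something that stands on the lazy Susan is lifted by more than 10 mm or tipped (height (world z) of any of roaster, crock, pinch_bowl, spice_jar above 0.0525 m or height (world z) of roaster_lid above 0.0805 m or angle between any of roaster, roaster_lid, crock, pinch_bowl, spice_jar's own z axis and vertical above 0.25 rad).
It fails at once if something slides off its place on the lazy Susan (horizontal distance between any of roaster, roaster_lid, crock, pinch_bowl, spice_jar and platter above 0.1 m).
It fails at once if the tray is moved by more than 12 mm, or the prep bowl or the spatula by more than 20 mm (distance of any of tray, tray_corner from where it was at the start of the episode above 0.012 m or distance of any of prep_bowl, spatula from where it was at the start of the episode above 0.02 m).
It also fails if it takes over 53 s, if anything falls off the work surface, if the arm or the gripper's body presses on something with over 40 N, if the wrist force passes 120 N, or if a joint passes its speed limit or range.

## Robot

A 6-joint arm with a two-finger parallel gripper is mounted at the origin on the work surface. World frame = base frame: x ahead of the robot, y to its left, z up, the work surface at z = 0. Lengths are in mm, angles in degrees, forces in N, time in s.
With the tool pointing down it reaches from about 325 to 925 mm from the base axis. Payload 3.1 kg.
Tool frame: the origin (TCP) lies at the very end of the fingers, on their centre line; the grasp point (between the pads) lies grasp_offset behind it (grasp_offset is the distance from the TCP to the grasp point, in mm); z points along the fingers, y is the line along which they close (so a half turn about z gives the same grasp; the last joint's range is limited). The gripper opens to 85 mm and grips with 20 to 120 N. Pads are 22 mm wide; open, the fingers measure 114 mm over their backs; the gripper's body (76 mm by 85 mm) begins 54 mm behind the grasp point. The pads swing forward as they close: fully open they stand 13 mm farther back than shut.
Start: joints at [59.748, 12.427, 92.441, -0, 75.132, -6.429], TCP at [252.435, 571.766, 231.3] pointing down, gripper open.
Joint ranges: [-157.48, 157.48], [-44.54, 120.13], [17.64, 146.25], [-64.5, 244.5], [7.68, 150.69], [-147.95, 147.95]. Speed limits (degrees/s): [159.86, 159.86, 180, 180, 180, 180].

## Interface

Orientations are given as [roll, pitch, yaw] about the fixed x, y, z axes, in that order (R = Rz(yaw) Ry(pitch) Rx(roll)).
In Python, from station import * gives the robot as it stands. Calls block until the motion is done:
- goto(position, orientation): joint-space move of the TCP to a pose.
- move_l(position, attitude=None, speed=150): straight line of the TCP; attitude=None keeps the orientation; speed is the mean speed in mm/s.
- move_j(angles): joint-space move.
- grip(opening, squeeze=None): finger opening in mm; squeeze is the grip in N (None keeps the last); returns when the fingers have stopped.
- wait(seconds).
- solve_ik(position, orientation): joint angles nearest the present ones, or None.
- get_obs(): the state.
- get_image(name): name is "scene" or "side" or "wrist"; returns the picture (480x640x3 uint8, red, green, blue); there is no depth.
- get_calibration(name): a dict with "fx", "fy", "cx", "cy" (pixels), "R" (3x3) and "t" (3): a world point X has camera coordinates R X + t; the wrist camera has in their place "mount" (4x4, takes a point from camera to tool coordinates, whose origin is the TCP and whose axes are the flange's). Camera axes: x right, y down, z forward; pixel columns grow to the right and rows downward; lengths in mm; the calibration is good to about 2 mm. A picture is of the moment at which its call begins: read the wrist's pose just before it. get_calibration takes no time and is no camera call.
A pose or a line that the arm cannot do raises Unreachable and nothing moves.
- sign_off(): hands the job in; it is judged then, once.
Trained networks look in the newest picture that a camera, given by its name, has taken for a name from the list of things; names that differ only in an ending like _2 or _b are one class to them, and where a whole thing is asked for, a point or a joint stands for the part that bears it (a point fixed in the world has none). Each returns a list of dicts, best first, with "score" (0 to 1); they miss things now and then, are a little off and sometimes report something else, mostly with a low value. They report only what shows in the picture. A call takes as long as a camera call. They do not tell look-alikes from the thing itself.
- spot_in(name, camera): "extent" ([centre column, centre row, width, height] in pixels, round what is visible of it).
- regions_of(name, camera): "region" (480x640 bool, what is visible of it) and "extent" ([centre column, centre row, width, height] in pixels, round what is visible of it).
The state is a dict: "t": time; "joint_pos": joint angles; "qvel": joint speeds; "effort": joint torques, N m; "tcp_pos": TCP position; "ee_rot": TCP orientation; "wrist_force": force on the tool from outside, world axes, zero at the start; "moment": the same for the moment, N m; "grip_width": finger opening in mm; "grip_force": force on a finger pad.
Only numpy, scipy, OpenCV 4.12 (cv2) and the standard library are available. Lean on these libraries where they do the work, as an engineer would, in place of code of your own. Each camera call takes 0.05 s, during which the arm holds its last target. There are 200 camera calls.

## Working session

There is one attempt and no reset: what is moved stays moved. The work goes in short steps, each a Python script; the robot and the scene stay as the last script left them, time stands still between calls to the robot, and variables do not carry over. Pictures are saved under pics/ and viewed, at most 10 in all, crops included, and the job is handed in when it is done.

```bash
mkdir -p pics; cat > h.py <<'E'
from station import *
import numpy as np, cv2
def ray(cam,u,v,z):
    c=get_calibration(cam); R=np.array(c["R"]);t=np.array(c["t"])
    d=R.T@np.array([(u-c["cx"])/c["fx"],(v-c["cy"])/c["fy"],1.]); o=-R.T@t
    return (o+d*(z-o[2])/d[2])
def proj(cam,X):
    c=get_calibration(cam); p=np.array(c["R"])@np.array(X,float)+np.array(c["t"])
    return np.array([c["fx"]*p[0]/p[2]+c["cx"],c["fy"]*p[1]/p[2]+c["cy"]])
def save(cam,name):
    im=get_image(cam); cv2.imwrite("pics/"+name,im[:,:,::-1]); return im
E
python3 - <<'E'
from h import *
np.set_printoptions(precision=1,suppress=True)
for cam in ("scene","side"):
    save(cam,cam+"0.png")
    c=get_calibration(cam);print(cam,-np.array(c["R"]).T@np.array(c["t"]))
    for n in ("platter","roaster","roaster_lid","crock","pinch_bowl","spice_jar","tray","prep_bowl","spatula"):
        print(n,[(round(d["score"],2),np.round(d["extent"]).tolist()) for d in spot_in(n,cam)])
print(get_obs()["t"])
E
```

```text
scene [1566.5 -289.8  806.3]
platter [(0.96, [329.0, 256.0, 142.0, 97.0])]
roaster [(0.82, [298.0, 257.0, 45.0, 21.0])]
roaster_lid [(0.82, [206.0, 293.0, 55.0, 38.0]), (0.79, [197.0, 254.0, 44.0, 34.0]), (0.56, [298.0, 239.0, 44.0, 34.0])]
crock [(0.6, [356.0, 233.0, 44.0, 48.0]), (0.48, [336.0, 257.0, 24.0, 44.0])]
pinch_bowl [(0.76, [317.0, 223.0, 29.0, 23.0])]
spice_jar [(0.96, [336.0, 256.0, 22.0, 44.0])]
tray [(0.86, [314.0, 204.0, 76.0, 29.0]), (0.32, [328.0, 256.0, 135.0, 92.0])]
prep_bowl [(0.83, [445.0, 174.0, 50.0, 35.0])]
spatula [(0.7, [145.0, 256.0, 30.0, 67.0])]
side [  289.2 -1096.5   854.3]
platter [(0.78, [335.0, 252.0, 114.0, 70.0]), (0.33, [362.0, 228.0, 15.0, 34.0])]
roaster [(0.64, [338.0, 260.0, 34.0, 16.0])]
roaster_lid [(0.71, [340.0, 246.0, 42.0, 30.0]), (0.71, [374.0, 319.0, 44.0, 33.0]), (0.56, [313.0, 332.0, 44.0, 42.0])]
crock [(0.88, [328.0, 221.0, 32.0, 32.0])]
pinch_bowl [(0.84, [308.0, 242.0, 22.0, 16.0])]
spice_jar [(0.92, [363.0, 226.0, 11.0, 40.0])]
tray [(0.95, [242.0, 260.0, 42.0, 45.0])]
prep_bowl [(0.86, [235.0, 186.0, 40.0, 30.0]), (0.17, [335.0, 251.0, 114.0, 69.0])]
spatula [(0.9, [298.0, 382.0, 136.0, 51.0])]
1.0
```

View pics/scene0.png

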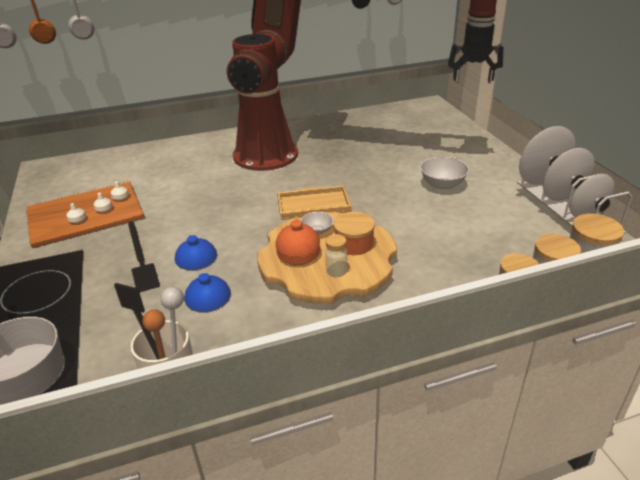

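View pics/side0.png

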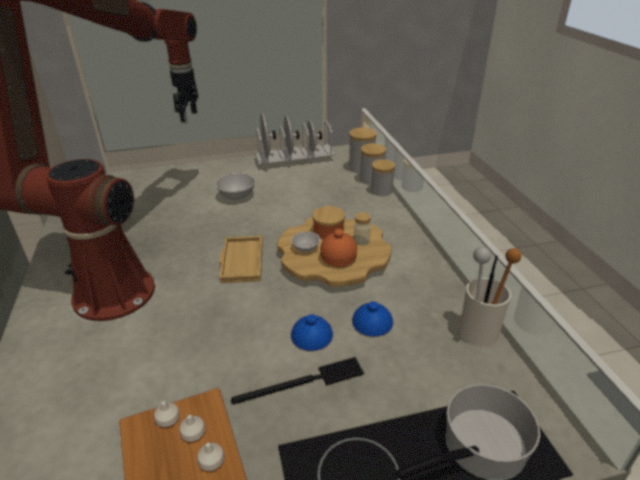

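The roaster is the orange-red dome at scene (298,243), standing on the platter. The blue domes at (195,254) and (206,292) are on the counter and are decoys. Next I'll compute positions and take a wrist view from above.

```bash
cat >> h.py <<'E'
def wray(u,v,z,pose):
    c=get_calibration("wrist"); M=np.array(c["mount"]); p,Rw=pose
    d=Rw@M[:3,:3]@np.array([(u-c["cx"])/c["fx"],(v-c["cy"])/c["fy"],1.]); o=Rw@M[:3,3]+p
    return o+d*(z-o[2])/d[2]
def pose():
    from scipy.spatial.transform import Rotation as Ro
    o=get_obs(); r=np.array(o["ee_rot"],float)
    return np.array(o["tcp_pos"],float),(r if r.shape==(3,3) else Ro.from_euler("xyz",r,degrees=True).as_matrix())
E
python3 - <<'E'
from h import *
np.set_printoptions(precision=1,suppress=True)
print("platter",ray("scene",329,252,42),ray("side",335,248,42))
print("tray",ray("scene",314,204,11),ray("side",242,260,11))
print("roaster knob",ray("scene",296,225,130),ray("side",339,233,130))
print("crock",ray("scene",354,223,105),ray("side",328,214,105))
o=get_obs();print(o["ee_rot"],grasp_offset if "grasp_offset" in globals() else "")
c=get_calibration("wrist");print(np.array(c["mount"]),c["fx"])
grip(0)
C=ray("side",335,248,42)*.5+ray("scene",329,252,42)*.5
for z in (420,380,340):
    try: goto([C[0]-80,C[1],z],[180,0,o["ee_rot"][2]] if np.ndim(o["ee_rot"])==1 else [180,0,0]);break
    except Unreachable as e: print(z,e)
p,R=pose();print(p,R)
save("wrist","w0.png")
for n in ("platter","roaster","roaster_lid","crock","tray","pinch_bowl","spice_jar","notch"):
    print(n,[(round(d["score"],2),np.round(d["extent"]).tolist()) for d in spot_in(n,"wrist")])
print(get_obs()["t"],get_obs()["joint_pos"])
E
```

```text
platter [614.   11.7  42. ] [600.6 -11.5  42. ]
tray [357.8  54.7  11. ] [343.   42.2  11. ]
roaster knob [606.1 -59.3 130. ] [595.1 -67.2 130. ]
crock [610.1  74.7 105. ] [602.2  70.1 105. ]
[180.    0.  156.2] 18.700000000000003
[[   0.    -0.9   -0.3   83.9]
 [   1.     0.    -0.     0.8]
 [   0.    -0.3    0.9 -141.8]
 [   0.     0.     0.     1. ]] 343.1783344535129
[527.2   0.9 419.6] [[-0.9  0.4 -0. ]
 [ 0.4  0.9  0. ]
 [ 0.   0.  -1. ]]
platter [(0.62, [344.0, 202.0, 203.0, 200.0])]
roaster [(0.63, [307.0, 206.0, 49.0, 15.0])]
roaster_lid [(0.86, [202.0, 279.0, 59.0, 54.0]), (0.81, [303.0, 235.0, 70.0, 65.0]), (0.56, [153.0, 203.0, 63.0, 59.0])]
crock [(0.69, [391.0, 203.0, 72.0, 71.0])]
tray [(0.68, [304.0, 47.0, 151.0, 94.0])]
pinch_bowl [(0.87, [326.0, 170.0, 54.0, 61.0])]
spice_jar [(0.97, [364.0, 272.0, 38.0, 54.0])]
notch [(0.65, [345.0, 203.0, 201.0, 195.0])]
4.575 [ -7.6  -4.8  90.8   0.   94.  -73.8]
```

View pics/w0.png

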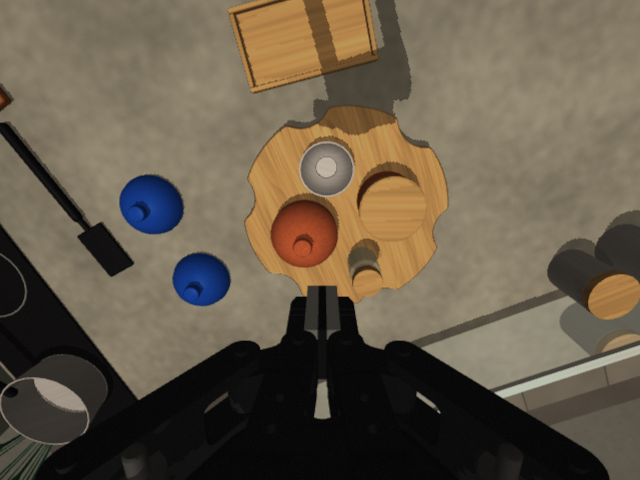

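```bash
cat >> h.py <<'E'
from scipy.optimize import least_squares
def outline(mask,z,ps):
    cs,_=cv2.findContours(mask.astype(np.uint8),cv2.RETR_EXTERNAL,cv2.CHAIN_APPROX_NONE)
    c=max(cs,key=cv2.contourArea)[:,0,:]
    return c,np.array([wray(u,v,z,ps)[:2] for u,v in c])
def circ(P,r=None):
    f=lambda q: np.hypot(*(P-q[:2]).T)-(r or q[2])
    return least_squares(f,[*P.mean(0),60.],loss="soft_l1",f_scale=2.).x
E
python3 - <<'E'
from h import *
np.set_printoptions(precision=1,suppress=True,linewidth=200)
ps=pose(); im=get_image("wrist"); vis=im[:,:,::-1].copy()
def reg(n,i=0): return regions_of(n,"wrist")[i]["region"]
m=reg("tray"); c,P=outline(m,22,ps); cv2.drawContours(vis,[c],-1,(255,0,255),1)
print("tray rect",cv2.minAreaRect(P.astype(np.float32)),cv2.boxPoints(cv2.minAreaRect(P.astype(np.float32))))
m=reg("platter"); m=m.copy()
for n in("roaster_lid","crock","pinch_bowl","spice_jar","roaster"):
    for d in regions_of(n,"wrist"):
        e=d["extent"]
        if 250<e[0]<440: m|=d["region"]
        if n in("roaster_lid","crock","pinch_bowl") and 250<e[0]<440:
            z={"roaster_lid":75,"crock":105,"pinch_bowl":72}[n]
            c,P=outline(d["region"],z,ps); print(n,circ(P))
c,P=outline(m,42,ps); cv2.drawContours(vis,[c],-1,(0,255,0),1)
np.save("P.npy",P)
# fit scalloped outline: center, phase ; model radius
def model(a):
    a=(a+np.pi/6)%(np.pi/3)-np.pi/6
    # scallop: ~54 wide at r153, floor 144
    h=27/153; return np.where(abs(a)<h*1.1,144+18*(a/(h*1.2))**2,162)
best=None
for ph in np.arange(0,60,5):
    f=lambda q:(lambda d:np.hypot(*d.T)-model(np.arctan2(d[:,1],d[:,0])-q[2]))(P-q[:2])
    s=least_squares(f,[*(P.min(0)+P.max(0))/2,np.radians(ph)],loss="soft_l1",f_scale=3.,diff_step=1e-4)
    if best is None or s.cost<best.cost: best=s
q=best.x; print("platter",q[:2],"phase",np.degrees(q[2])%60,best.cost,np.median(abs(best.fun)))
d=P-q[:2];a=(np.degrees(np.arctan2(d[:,1],d[:,0])));r=np.hypot(*d.T)
print([(k,round(float(np.median(r[(a>=k)&(a<k+5)])),0)) for k in range(-180,180,5) if ((a>=k)&(a<k+5)).any()])
cv2.imwrite("pics/v0.png",cv2.resize(vis[0:320,100:500],(800,640))[:600])
E
```

```text
tray rect ((345.86810302734375, 54.115440368652344), (188.62332153320312, 112.0577392578125), 79.26472473144531) [[273.3 -28.1]
 [383.3 -49. ]
 [418.5 136.3]
 [308.4 157.2]]
roaster_lid [598.4 -59.3  49.9]
crock [365.9  41.4  70.7]
pinch_bowl [521.4  10.8  38.9]
platter [600.4   9.2] phase 58.470739237652225 5621.30931569487 2.3369204081097905
[(-180, 144.0), (-175, 152.0), (-170, 160.0), (-165, 160.0), (-160, 160.0), (-155, 160.0), (-150, 160.0), (-145, 160.0), (-140, 161.0), (-135, 157.0), (-130, 146.0), (-125, 142.0), (-120, 144.0), (-115, 153.0), (-110, 160.0), (-105, 160.0), (-100, 161.0), (-95, 161.0), (-90, 161.0), (-85, 161.0), (-80, 161.0), (-75, 155.0), (-70, 146.0), (-65, 143.0), (-60, 145.0), (-55, 153.0), (-50, 149.0), (-45, 133.0), (-40, 130.0), (-35, 127.0), (-30, 141.0), (-25, 147.0), (-20, 159.0), (-15, 154.0), (-10, 150.0), (-5, 149.0), (0, 141.0), (5, 149.0), (10, 160.0), (15, 160.0), (20, 160.0), (25, 160.0), (30, 160.0), (35, 160.0), (40, 160.0), (45, 154.0), (50, 146.0), (55, 143.0), (60, 144.0), (65, 153.0), (70, 160.0), (75, 159.0), (80, 160.0), (85, 160.0), (90, 160.0), (95, 159.0), (100, 159.0), (105, 155.0), (110, 145.0), (115, 142.0), (120, 144.0), (125, 152.0), (130, 159.0), (135, 159.0), (140, 159.0), (145, 159.0), (150, 159.0), (155, 160.0), (160, 160.0), (165, 155.0), (170, 145.0), (175, 142.0)]
```

View pics/v0.png

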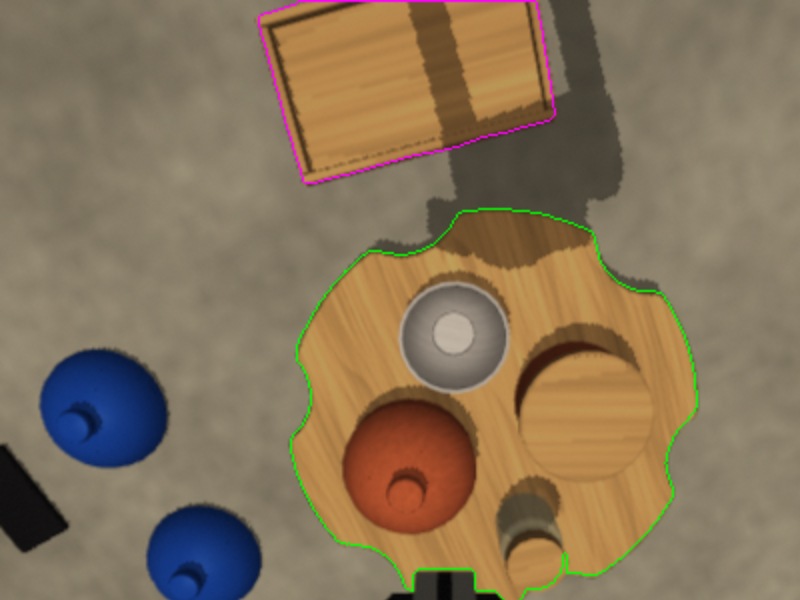

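The roaster is the terracotta dome, confirmed in the crop; both blue domes stand on the counter and are decoys.

| Quantity | Value |
|---|---|
| Platter axis | about (601, 9) |
| Roaster angle on the platter | about 268° |
| Front direction | about 170° |
| Turn needed | about -98.5° (clockwise) |
| Notches | at 57° + 60°k |

I'll push from the 117° notch on the left, which is clear of the tray.

```bash
cat >> h.py <<'E'
C=np.array([601.,9.])
def fp(phi,r,z,p=8):
    a=np.radians(phi); return [C[0]+r*np.cos(a),C[1]+r*np.sin(a),z],[180,p,phi]
E
python3 - <<'E'
from h import *
N=117; END=N-98.5-4.6
for phi in np.linspace(N,END,8):
    for r,z in ((158,27),(200,27),(200,180)):
        s=solve_ik(*fp(phi,r,z)); print(round(phi),r,z,None if s is None else np.round(s)) if s is None or r==158 else 0
goto(*fp(N,200,180)); move_l(*fp(N,200,27)); print(get_obs()["wrist_force"])
move_l(*fp(N,158,27),speed=80); print(get_obs()["wrist_force"],get_obs()["t"])
for phi in np.linspace(N,END,9)[1:]:
    move_l(*fp(phi,158,27),speed=70); print(round(phi),np.round(get_obs()["wrist_force"],1))
wait(.3); move_l(*fp(END+2,158,27),speed=30); move_l(*fp(END+2,200,27),speed=100); move_l(*fp(END+2,210,180),speed=200)
print(get_obs()["t"])
for cam in("scene",):
    im=save(cam,"s1.png")
E
```

```text
117 158 27 [ 13.  18. 110. -10.  50.  -8.]
102 158 27 [ 13.  23. 103. -10.  54.   7.]
88 158 27 [13. 28. 96. -9. 58. 20.]
73 158 27 [11. 33. 89. -8. 62. 32.]
58 158 27 [ 9. 37. 83. -7. 66. 44.]
43 158 27 [ 6. 40. 78. -5. 69. 55.]
29 158 27 [ 3. 43. 74. -4. 71. 65.]
14 158 27 [-1. 44. 71. -2. 73. 76.]
[-0.05988691 -0.57726663  0.08059292]
[-0.02649623  0.09668834 -0.27318966] 7.9917
104 [0.8 0.2 0.6]
91 [-0.6  0.7  0.2]
78 [ 1.4 -0.9 -0.9]
65 [-0.2  0.6 -0.3]
53 [-0.5  0.7  0.1]
40 [-0.1 -0.4 -0.7]
27 [0.2 0.3 0.1]
14 [ 0.5  0.2 -1.2]
15.375
```

View pics/s1.png

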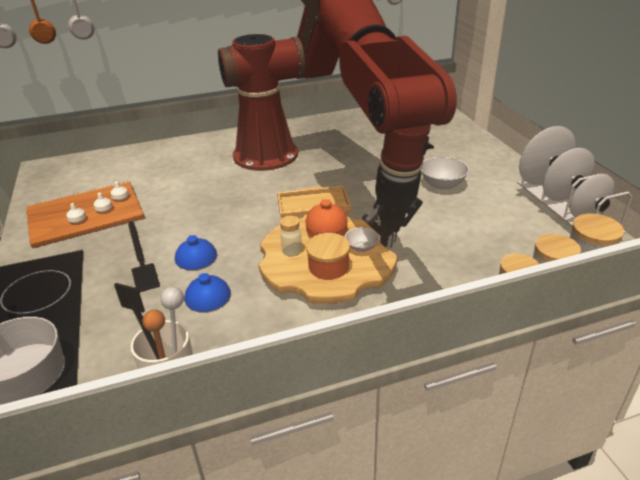

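The roaster (326,220) now stands towards the tray (314,204), and all the pots are upright. I'll measure it from above.

```bash
python3 - <<'E'
from h import *
np.set_printoptions(precision=1,suppress=True)
goto([590,20,420],[180,0,156.2]); 
ps=pose(); save("wrist","w1.png")
def reg(n,zs):
    out=[]
    for d in regions_of(n,"wrist"):
        c,P=outline(d["region"],zs,ps); out.append((d["score"],np.round(d["extent"]),P))
    return out
for s,e,P in reg("tray",22):
    if s>.5: print("tray",s,e,cv2.boxPoints(cv2.minAreaRect(P.astype(np.float32))))
for s,e,P in reg("roaster_lid",75): 
    q=circ(P); d=q[:2]-C; print("lid",s,e,q,np.hypot(*d),np.degrees(np.arctan2(d[1],d[0])))
for s,e,P in reg("platter",42): print("platter",s,e,circ(P))
print(get_obs()["t"])
E
```

```text
tray 0.65 [277.  30. 147.  57.] [[316.1 -35.5]
 [378.2 -62.8]
 [457.3 116.7]
 [395.2 144.1]]
lid 0.96 [173. 254.  62.  52.] [ 607.5 -237.2   44.3] 246.2837924871189 -88.48772449768526
lid 0.96 [120. 174.  68.  64.] [ 473.1 -242.1   45.4] 281.7835380529762 -116.99144764061262
lid 0.81 [314. 138.  71.  74.] [538.1  28.8  50.1] 65.95022161593522 162.50164758056553
platter 0.61 [316. 172. 209. 211.] [601.3   8.7 158.4]
17.8
```

View pics/w1.png

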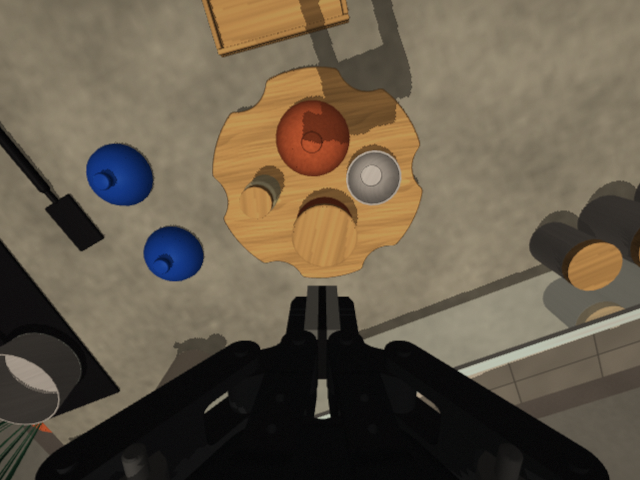

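The tray is cut off in this view, so I use its first measurement. The roaster sits at 162.5° and front is about 170°, so it coasted roughly 7° too far. That is inside tolerance, but I'll nudge it back slowly from the 71° notch.

```bash
python3 - <<'E'
from h import *
np.set_printoptions(precision=1,suppress=True)
N=71.2; END=N+11.1
goto(*fp(N,205,200)); move_l(*fp(N,205,27)); move_l(*fp(N,158,27),speed=80); print(np.round(get_obs()["wrist_force"],1))
move_l(*fp(END,158,27),speed=12); wait(.2)
move_l(*fp(END-2,158,27),speed=20); move_l(*fp(END-2,205,27),speed=100); move_l(*fp(END-2,210,200),speed=200)
goto([545,10,420],[180,0,156.2]); 
ps=pose(); save("wrist","w2.png")
for d in regions_of("tray","wrist"):
    if d["score"]>.5:
        c,P=outline(d["region"],22,ps); B=cv2.boxPoints(cv2.minAreaRect(P.astype(np.float32))); print(d["extent"],B)
for d in regions_of("roaster_lid","wrist"):
    c,P=outline(d["region"],75,ps); q=circ(P); v=q[:2]-C; print(d["extent"],q,np.hypot(*v),np.degrees(np.arctan2(v[1],v[0])))
for d in regions_of("platter","wrist")[:1]: print("platter",circ(outline(d["region"],42,ps)[1]))
print(get_obs()["t"])
E
```

```text
[0.8 0.4 0.8]
[292.4, 43.2, 155.1, 83.7] [[277.6 -29.4]
 [383.6 -50.9]
 [421.4 136.4]
 [315.5 157.8]]
[141.8, 197.4, 64.5, 65.4] [ 467.6 -242.6   45.4] 284.75437296901896 -117.93627707109805
[329.8, 166.2, 71.7, 68.9] [537.2  25.5  49.7] 65.95804217251752 165.47012042752237
[191.2, 272.1, 58.1, 51.2] [ 603.1 -238.2   44.8] 247.1663221155992 -89.52274648342056
28.15
```

View pics/w2.png

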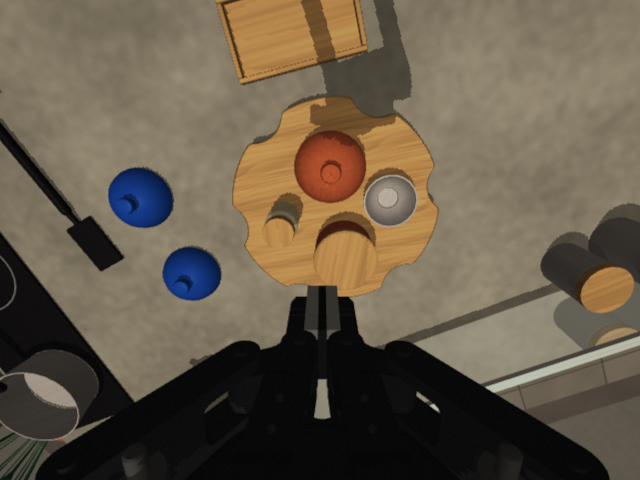

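The nudge moved it 3°; the finger has more slack in the notch than I assumed. It is still 5–10 mm off the tray line, so I'll push the same lobe another 5.5° using the contact offset I just measured.

```bash
python3 - <<'E'
from h import *
np.set_printoptions(precision=1,suppress=True)
N=74.5; END=82.3+5.5
goto(*fp(N,205,200)); move_l(*fp(N,205,27)); move_l(*fp(N,158,27),speed=80); move_l(*fp(81,158,27),speed=30)
move_l(*fp(END,158,27),speed=12); wait(.2)
move_l(*fp(END-2,158,27),speed=20); move_l(*fp(END-2,205,27),speed=100); move_l(*fp(END-2,210,200),speed=200)
goto([545,10,420],[180,0,156.2]); 
ps=pose(); save("wrist","w3.png")
T=np.array([402,43.2])
for d in regions_of("tray","wrist"):
    if d["score"]>.5:
        B=cv2.boxPoints(cv2.minAreaRect(outline(d["region"],22,ps)[1].astype(np.float32))); print(B)
for d in regions_of("roaster_lid","wrist"):
    q=circ(outline(d["region"],75,ps)[1]); v=q[:2]-C
    x=(C-T)/np.hypot(*(C-T)); w=q[:2]-T
    if np.hypot(*v)<100: print(q,np.hypot(*v),np.degrees(np.arctan2(v[1],v[0])),"tray x,y",w@x,w@[-x[1],x[0]])
print(get_obs()["t"])
E
```

```text
[[277.5 -29.5]
 [384.4 -48.9]
 [418.3 137.4]
 [311.4 156.9]]
38.125
```

View pics/w3.png

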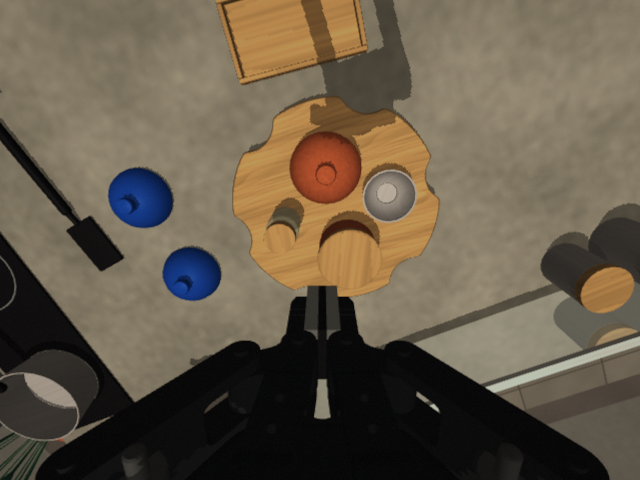

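The roaster moved from column 330 to about 325.5 (row 167), roughly 5.5 mm. That puts it about 0–4 mm from the tray line; all the pots are standing and the arm is clear.

```bash
python3 -c "
from h import *
print(sign_off())"
```

```text
the job is handed in; nothing more can be done
None
```

I turned the lazy Susan by its rim until the garlic roaster faced the tray, about 0–4 mm off the tray line (14 mm allowed). I estimated that final offset from the picture because the detector missed the lid in the last view. The lid is on, all the pots are standing, and the job is handed in at about 38 s; no verdict was returned.

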